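# Slide the specimen tray home and hold the long prism level

### The job

Slide the loaded specimen tray fully home under the guide rails of its station, so that the rails hold it down, then draw the long mortar prism up out of its leaning sleeve, turn it level as it would lie on the bending rolls, and keep it held up in the gripper about 20 cm above the worktop. The program finishes while still holding the prism there, still and level; the tray stays home with the short prism in its sleeve, and nothing else on the bench is disturbed.

Things in the scene. Friction and masses are not known exactly. Their poses are not given: they have to be found in the camera images.
- station: Fixed station on the worktop, turned up to 0.25 rad: grey board 285 x 236 x 22 mm with two lipped aluminium guide rails and an aluminium back stop. Origin: at worktop height (z = 0), in plan where the tray's origin is when the tray is home. x points inward (the way the tray slides in), y left, z up; the board's top is at z = 22 mm.
- station_stop (a point): Middle of the back stop's near face, where the tray's far edge comes to rest: 95 mm inward of the station's origin, 11 mm above the board; the stop is 22 mm high. The rails run along x from 151 mm before this face to 14 mm beyond it; inner walls at y = +-92.5 mm, lips reaching in to +-84.5 mm at 10 to 15 mm above the board, rail tops 19 mm above it.
- tray: Loose aluminium tray, plate 190 (x) x 180 (y) x 6 mm, 0.4 to 0.55 kg, lying on the board, its far end already under the rail lips, pulled out 60 to 90 mm. Origin: underside centre; x inward along the slide, y left, z up. Home: far edge against the back stop, origin over the station's origin. Sliding it takes some 5 to 12 N, more if it is pressed down; no latch. It carries two sleeves and a handle.
- sleeve_mouth (a point): Middle of the mouth of the left (+y) steel sleeve, 55 mm up its axis. Both sleeves (at y = +-45 mm on the tray) lean 45 degrees to the near side: axis (-0.707, 0, 0.707) in the tray frame. Inside 44 mm wide, walls 3 mm, 55 mm deep, with a bridge over the prism; the bed under the prism runs on as a tongue 32 mm wide, 40 mm past the mouth.
- tray_handle (a point): Centre of the tray's black bar handle, 44 (x) x 14 (y) x 24 mm (z), on two posts at the middle of the tray's far end: 73 mm inward of the tray's origin and 56 mm above its underside. Can be gripped from above across its 14 mm.
- prism: Long grey mortar prism, 40 x 160 x 40 mm, 0.35 to 0.65 kg, seated in the tray's left (+y) sleeve, sticking out 105 mm. y is its length, from the seated end to the free upper end; x across it (along the tray's y). Origin: middle of its underside, the face on the bed. Grip it across its 40 mm x width on the part that sticks out; it leaves the sleeve after about 60 mm along y.
- prism_mid (a point): Centre of the long mortar prism, 20 mm above the middle of its underside; 25 mm outside the sleeve's mouth while seated.
- half_prism: Short mortar prism, 40 x 80 x 40 mm, in the tray's right (-y) sleeve; stays there. Axes as for the long prism; origin in the middle of its underside.
- other_prism: Another 40 x 160 x 40 mm mortar prism lying on the worktop to the left, a bystander. Origin underside centre, y its length.
- cube_0: Mortar cube 50 mm, bystander at the left. Origin underside centre.
- cube_1: Mortar cube 50 mm, bystander at the left. Origin underside centre.
- funnel: Blue funnel 84 mm wide, 85 mm high, bystander at the left. Origin underside centre.
- brush: Flat oil brush with red handle, 50 x 206 x 15 mm, bystander at the right. Origin underside centre, y its length.
- stopwatch: Dark stopwatch 57 x 63 x 16 mm, bystander at the left front. Origin underside centre.

How it is judged:
By the outcome, as a careful person would: the job done as asked, in the order asked, and still so for the second after the job is handed in, while the arm keeps its last pose, push and grip.
It also fails if it takes over 45 s, if anything falls off the work surface, if the arm or the gripper's body presses on something with over 40 N, if the wrist force passes 120 N, or if a joint passes its speed limit or range.

### The arm

A 6-joint arm with a two-finger parallel gripper is mounted at the origin on a cart in front of the work surface, level with it; the furniture and walls round the work are solid. World frame = base frame: x ahead of the robot, y to its left, z up, the work surface at z = 0. Lengths are in mm, angles in rad, forces in N, time in s.
With the tool pointing down it reaches from about 275 to 875 mm from the base axis. Payload 12.5 kg.
Tool frame: the origin (TCP) lies on the mounting face of the last link; the fingertips stand 173 mm ahead of it and the grasp point (between the pads) lies 155 mm ahead of it (env.tcp_to_grasp is the distance from the TCP to the grasp point, in mm); z points along the fingers, y is the line along which they close (so a half turn about z gives the same grasp; the last joint's range is limited). The gripper opens to 85 mm and grips with 20 to 120 N. Pads are 22 mm wide; open, the fingers measure 114 mm over their backs; the gripper's body (76 mm by 85 mm) begins 54 mm behind the grasp point. The pads swing forward as they close: fully open they stand 13 mm farther back than shut.
Start: joints at [-1.322, 0.351, 1.652, -0, 1.139, -0.085], TCP at [180.219, -519.622, 404.69] pointing down, gripper open.
Joint ranges: [-2.75, 2.75], [-0.79, 2.1], [0.01, 2.65], [-1.57, 4.71], [0.07, 3.14], [-2.87, 2.87]. Speed limits (rad/s): [2.22, 2.22, 2.79, 3.14, 3.14, 3.14].

### API

Orientations are given as a unit quaternion [x, y, z, w].
In Python, from plant import env gives the robot as it stands.
- The arm moves only by the tool send_path, called after ">>>" as name([rows], argument=value, ...), one row to a line, values as JSON. Schema: {"type":"object","properties":{"ticks":{"type":"array","items":{"type":"object","properties":{"jaw":{"type":"number"},"xyz":{"type":"array","items":{"type":"number"},"minItems":3,"maxItems":3},"rz":{"type":"number"}},"additionalProperties":false,"required":["jaw"]},"minItems":1,"maxItems":20},"clamp_n":{"type":"number"},"only":{"type":"string"},"quiet":{"type":"boolean"},"lines":{"type":"string"}},"required":["ticks"],"additionalProperties":false}. ticks is a list of rows, 1 to 20 of them, each an object with the fields jaw (the finger opening in mm), xyz (a list: dx, dy, dz in mm), rz (a turn about the tool's z in rad); a field left out counts as zero (the opening has to be given); each row shifts and turns the commanded pose from where the row before left it, along the tool's axes as they then stand; what a row does not reach is not made up. A row lasts 1/8 s, in which the tool goes at most 62.5 mm and 0.188 rad, less where a joint would pass 70% of its speed; a pose out of reach is approached as far as the arm can. The fingers move at their own pace and stop on an object; clamp_n is the grip in N (left out, the last holds). Time passes only in rows, so rows that do not move let the fingers close. The tool returns the time, the measured TCP pose, the force, the opening and the grip force at its end. only (a regular expression) keeps the lines of the reply that match it, lines (a string "A,B") keeps lines A to B, and quiet returns only ok. Input that does not fit is refused with a message, and nothing moves.
- env.observe(): the state, without advancing time (a new reading comes with each control period).
- env.get_image(name): name is "scene" or "side" or "wrist"; returns a dict with "color" (480x640x3 uint8, red, green, blue), "range_z" (480x640 float32, mm along the optical axis (not along the pixel's ray), 0 where there is no reading), "intrinsics" (3x3 intrinsics, pixels), "R" (3x3) and "t" (3): a world point X has camera coordinates R X + t. Camera axes: x right, y down, z forward; pixel columns grow to the right and rows downward; lengths in mm; the calibration is good to about 2 mm. A picture is of the moment at which its call begins.
- env.sign_off(): hands the job in; it is judged then, once.
The state is a dict: "clock": time; "joint_pos": joint angles; "qd": joint speeds; "tau": joint torques, N m; "eef_pos": TCP position; "ee_rot": TCP orientation; "force": force on the tool from outside, world axes, zero at the start; "torque": the same for the moment, N m; "opening": finger opening in mm; "grasp_force": force on a finger pad.
Only numpy, scipy, OpenCV 4.12 (cv2) and the standard library are available. Lean on these libraries where they do the work, as an engineer would, in place of code of your own. Each camera call takes 0.05 s, during which the arm holds its last target. There are 200 camera calls.

## Working session

There is one attempt and no reset: what is moved stays moved. The work goes in short steps, Python scripts to look and compute and a tool call to move; the robot and the scene stay as the last step left them, time stands still between calls to the robot, and variables do not carry over. Pictures are saved under pics/ and viewed, at most 12 in all, crops included, and the job is handed in when it is done.

```bash
ls; mkdir -p pics
```

Run:
```python
from plant import env
import cv2
s=env.observe(); print(s)
for n in ("scene","side"):
    im=env.get_image(n); cv2.imwrite(f"pics/{n}0.png",im["color"][:,:,::-1]); print(n,im["intrinsics"],im["R"],im["t"])
```

```text
pics
plant.py
{'clock': 0.0, 'joint_pos': array([-1.32157835e+00,  3.51256045e-01,  1.65242251e+00,  5.50648676e-06,
        1.13911804e+00, -8.45447695e-02]), 'qd': array([-0.00093284,  0.00014793,  0.00126154, -0.00010429, -0.00018706,
        0.00200539]), 'tau': array([-3.82253911e-04, -5.06097436e+01, -2.91401732e+01, -1.19842157e-04,
        4.52652806e-03,  5.18513991e-05]), 'eef_pos': array([ 180.2020545 , -519.50680583,  404.14805425]), 'ee_rot': array([ 9.86107603e-01,  1.66106691e-01, -4.70167840e-05, -6.00137665e-04]), 'force': array([ 0.64416277, -0.49034236,  0.56369481]), 'torque': array([ 0.01217084,  0.08301099, -0.02380845]), 'grasp_force': 0.0, 'opening': 85.28624739697692}
scene [[543.71398587   0.         313.37876192]
 [  0.         543.71398587 230.57051066]
 [  0.           0.           1.        ]] [[-0.70770655 -0.70636068  0.01435334]
 [-0.39969547  0.38353949 -0.83255089]
 [ 0.58257614 -0.59493869 -0.55376258]] [ 507.08026231  300.25178019 1088.34508985]
side [[552.18831929   0.         322.11005009]
 [  0.         552.18831929 241.64746541]
 [  0.           0.           1.        ]] [[ 0.9865497  -0.16339999 -0.0044875 ]
 [-0.11023071 -0.64475986 -0.75639534]
 [ 0.12070163  0.74671626 -0.65409934]] [-611.58868653  179.52600212 1664.76427313]
```
View pics/scene0.png

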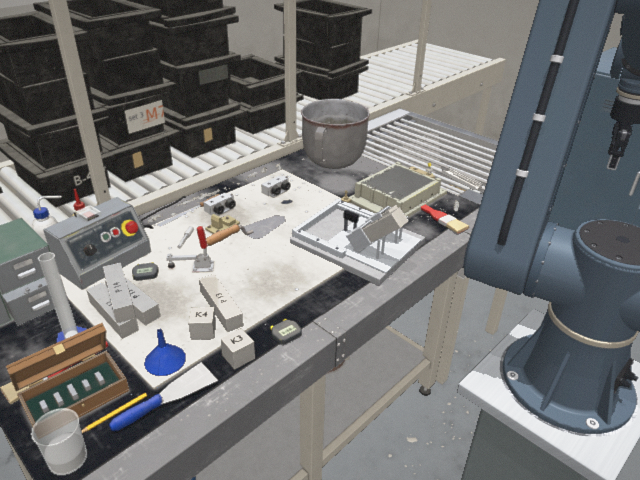

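View pics/side0.png

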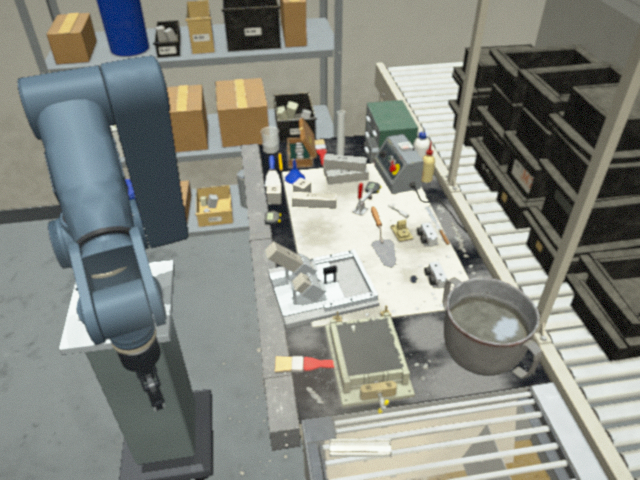

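The scene view shows the tray and station at about (355,240), with the black handle at about (352,217). In the side view the handle is at about (330,272), and the bystanders are well to the left.

Create h.py:
```python
import numpy as np, cv2
from plant import env
def cloud(n):
    im=env.get_image(n); K=im["intrinsics"]; z=im["range_z"].astype(float)
    v,u=np.mgrid[0:480,0:640]
    c=np.stack([(u-K[0,2])/K[0,0]*z,(v-K[1,2])/K[1,1]*z,z],-1)
    X=(c-im["t"])@im["R"]; X[z<=0]=np.nan
    return im,X
```

Run:
```python
from h import *
crops=[]
for n,(a,b,c,d) in {"scene":(280,430,185,295),"side":(255,395,225,330)}.items():
    im,X=cloud(n); np.savez(f"{n}0.npz",X=X,c=im["color"])
    crop=im["color"][c:d,a:b]; crops.append(cv2.resize(crop,None,fx=5,fy=5,interpolation=cv2.INTER_CUBIC)[:550])
    hs=im["color"].astype(int); dark=(hs.max(-1)<55)
    m=np.zeros((480,640),bool); m[c:d,a:b]=1
    sel=m&dark&(X[...,2]>45)&(X[...,2]<110)
    P=X[sel]; print(n,"handle",len(P),P.mean(0) if len(P) else 0,np.nanmin(P,0),np.nanmax(P,0))
    P=X[m]; P=P[~np.isnan(P[:,2])]; print(np.histogram(P[:,2],bins=np.arange(-6,190,4)))
    cv2.imwrite(f"pics/{n}c.png",crops[-1][:,:,::-1])
```

```text
scene handle 106 [629.8199661  -49.9072706   81.18729566] [608.80224007 -58.44866375  63.72443191] [650.15572925 -42.15754025  91.91885252]
(array([ 908, 2271, 2513, 1856,  482,  357,  956, 1055, 1474,  441,  331,
        486,  336,  145,  156,  496,  258,   63,   81,   57,   76,   59,
         85,   87,   68,   62,   69,   62,   57,   43,   51,   48,   28,
         34,   33,   28,   41,   39,   33,   56,   47,   54,   38,   42,
         31,   22,    1,    0]), array([ -6,  -2,   2,   6,  10,  14,  18,  22,  26,  30,  34,  38,  42,
        46,  50,  54,  58,  62,  66,  70,  74,  78,  82,  86,  90,  94,
        98, 102, 106, 110, 114, 118, 122, 126, 130, 134, 138, 142, 146,
       150, 154, 158, 162, 166, 170, 174, 178, 182, 186]))
side handle 56 [633.49377092 -60.11403412  84.3612513 ] [614.8950985  -69.02733641  71.94255785] [650.00945211 -52.87109448  94.71374006]
(array([ 428, 1369, 1996, 2496, 1063,  251,  536, 1030, 1106,  673,  267,
        314,  287,  162,   85,  318,  368,  120,   83,   79,   80,   73,
         69,   91,  107,  105,  106,  105,   96,   70,   61,   46,   31,
         27,   34,   28,   29,   21,   30,   36,   45,   38,   32,   34,
         29,   20,    9,    0]), array([ -6,  -2,   2,   6,  10,  14,  18,  22,  26,  30,  34,  38,  42,
        46,  50,  54,  58,  62,  66,  70,  74,  78,  82,  86,  90,  94,
        98, 102, 106, 110, 114, 118, 122, 126, 130, 134, 138, 142, 146,
       150, 154, 158, 162, 166, 170, 174, 178, 182, 186]))
```

View pics/scenec.png

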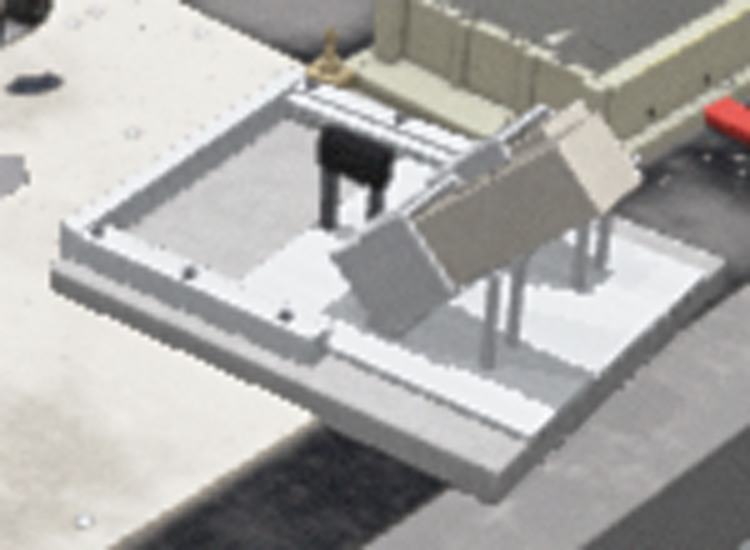

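View pics/sidec.png

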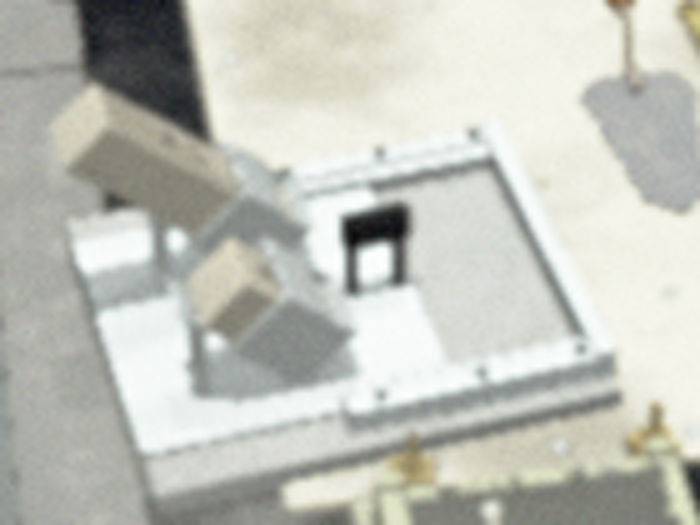

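Run:
```python
from h import *
S={n:np.load(n+"0.npz") for n in("scene","side")}
for n,k in S.items():
    X=k["X"]; P=X[(np.abs(X[...,0]-560)<230)&(np.abs(X[...,1]+60)<200)]
    for lo,hi in((18,48),(37,46)):
        Q=P[(P[:,2]>lo)&(P[:,2]<hi)][:,:2].astype(np.float32)
        # largest connected blob on 4mm grid
        g=((Q-[300,-300])/4).astype(int); G=np.zeros((140,140),np.uint8); G[g[:,0],g[:,1]]=1
        G=cv2.dilate(G,np.ones((3,3)))
        nn,L,st,_=cv2.connectedComponentsWithStats(G); b=1+np.argmax(st[1:,4]); Q=Q[L[g[:,0],g[:,1]]==b]
        print(n,lo,hi,len(Q),cv2.minAreaRect(Q),cv2.boxPoints(cv2.minAreaRect(Q)).round().tolist())
def ray(n,u,v,z):
    im=env.get_image(n);K=im["intrinsics"];d=im["R"].T@np.linalg.inv(K)@[u,v,1];c=-im["R"].T@im["t"]
    return (c+d*(z-c[2])/d[2]).round(1)
sc=lambda u,v,z:ray("scene",280+u/5-.4,185+v/5-.4,z)
sd=lambda u,v,z:ray("side",255+u/5-.4,225+v/5-.4,z)
print("board FL,NL scene",sc(50,263,22),sc(497,468,22),"NR",sc(725,262,22))
print("board NR side",sd(147,457,22),"FR",sd(619,393,22))
print("handle scene top corners",[sc(*p,90) for p in((322,123),(393,152),)], "side",[sd(*p,90) for p in((342,217),(408,203))])
print("lprism far up corner")
```

```text
scene 18 48 4511 ((607.654296875, -56.48109436035156), (289.271240234375, 241.15878295898438), 7.6844611167907715) [[448.0, 44.0], [480.0, -195.0], [767.0, -157.0], [735.0, 82.0]]
scene 37 46 650 ((669.7738037109375, -49.67474365234375), (167.72854614257812, 219.75457763671875), 9.008362770080566) [[570.0, 46.0], [604.0, -171.0], [770.0, -145.0], [735.0, 72.0]]
side 18 48 4243 ((611.9013671875, -71.072509765625), (287.06768798828125, 272.14813232421875), 7.400692939758301) [[452.0, 45.0], [487.0, -225.0], [772.0, -188.0], [737.0, 82.0]]
side 37 46 583 ((670.8883666992188, -50.215232849121094), (165.65228271484375, 220.699951171875), 6.237949848175049) [[577.0, 50.0], [601.0, -169.0], [765.0, -151.0], [741.0, 68.0]]
board FL,NL scene [732.5  74.7  22. ] [453.7  38.6  22. ] NR [ 480.8 -188.7   22. ]
board NR side [ 482.2 -161.4   22. ] FR [ 761.6 -158.4   22. ]
handle scene top corners [array([655.7, -53. ,  90. ]), array([610.1, -58.3,  90. ])] side [array([614.1, -53.5,  90. ]), array([655. , -48.2,  90. ])]
lprism far up corner
```

Run:
```python
from h import *
c=np.cos;yaw=.131
ex=np.array([np.cos(yaw),np.sin(yaw)]);ey=np.array([-ex[1],ex[0]])
for n in("scene","side"):
    k=np.load(n+"0.npz");X=k["X"];dark=k["c"].astype(int).max(-1)<80
    m=dark&(np.abs(X[...,0]-632)<40)&(np.abs(X[...,1]+52)<30)&(X[...,2]>60)&(X[...,2]<100)
    P=X[m];s=P[:,:2]@ex;t=P[:,:2]@ey
    print(n,len(P),"s",np.percentile(s,[2,50,98]),"t",np.percentile(t,[2,50,98]),"z",np.percentile(P[:,2],[2,50,98]))
    T=P[:,2]>87;print(" top t",np.percentile(t[T],[5,50,95]) if T.any() else 0, "s",np.percentile(s[T],[5,50,95]))
    # station: stop top z 44
    q=X[(X[...,2]>40)&(X[...,2]<48)];s=q[:,:2]@ex;t=q[:,:2]@ey
    a=(np.abs(s-(np.array([750,-40])@ex))<30)&(abs(t+145)<70); print(" stop s",np.percentile(s[a],[2,25,50,75,98]))
    q=X[(X[...,2]>38)&(X[...,2]<44)];s=q[:,:2]@ex;t=q[:,:2]@ey
    for lo,hi in((-60,0),(-290,-200)):
        a=(s>600)&(s<720)&(t>lo)&(t<hi);print(" rail t",a.sum(),np.percentile(t[a],[2,25,50,75,98]))
    # tray plate near edge & far edge z 28 ; prism points
    q=X[(X[...,2]>90)&(X[...,2]<190)&(X[...,0]>380)&(X[...,0]<560)&(X[...,1]>-120)&(X[...,1]<60)];s=q[:,:2]@ex;t=q[:,:2]@ey
    print(" prism",len(q),"s",np.percentile(s,[1,50,99]),"t",np.percentile(t,[1,50,99]),"z",q[:,2].max())
```

```text
scene 132 s [598.2319691  618.01097724 636.91727251] t [-140.20806099 -131.64296968 -127.05499567] z [60.75003384 82.35259274 91.57212578]
 top t [-140.21354963 -134.13529659 -128.72528396] s [599.34953701 619.30290385 635.83683377]
 stop s [721.95501114 724.58011182 728.2800382  731.54022681 735.55326206]
 rail t 158 [-47.42785492 -40.40268488 -36.25621416 -32.05307717 -28.59923592]
 rail t 126 [-245.32269075 -237.85261507 -234.26874693 -230.37267678 -220.50050653]
 prism 877 s [441.32814538 485.96853565 550.59616982] t [-182.8133371   -73.55911642  -65.08859205] z 178.0882963532924
side 68 s [602.58201879 621.02275409 637.1110236 ] t [-148.25368027 -141.69034337 -136.49054806] z [71.02607112 84.31973626 94.62088029]
 top t [-148.24018304 -142.85532415 -138.9572718 ] s [604.59316636 619.23085126 635.70035628]
 stop s [724.46610395 727.84065079 731.66927292 734.76267523 739.02587312]
 rail t 133 [-56.16423367 -46.52314507 -41.49778231 -34.81442672 -28.72567416]
 rail t 163 [-266.67023355 -241.41077163 -237.37847867 -230.67126925 -223.53975701]
 prism 793 s [445.25996945 499.79864632 550.70463302] t [-187.65880883 -108.74435699  -68.79217598] z 181.45954588168024
```

Add to h.py:
```python
from scipy.spatial.transform import Rotation as Ro
ex=np.array([np.cos(.131),np.sin(.131)]);ey=np.array([-ex[1],ex[0]])
def W(s,t,z): return np.r_[s*ex+t*ey,z]
def state():
    s=env.observe();R=Ro.from_quat(s["ee_rot"]).as_matrix();return s,R
def go(G,yawline=None):
    "shift (after turning) in tool axes to bring grasp point to G with tool y along direction yawline"
    s,R=state(); p=s["eef_pos"]
    y=np.array([*(ey if yawline is None else yawline),0.]); 
    yt=R.T@y; a=np.arctan2(-yt[0],yt[1]); a=(a+np.pi/2)%np.pi-np.pi/2
    R2=R@Ro.from_rotvec([0,0,a]).as_matrix()
    Rd=R2
    g=p+R[:,2]*env.tcp_to_grasp
    print("turn %.3f"%a,"shift after turn",(Rd.T@(np.array(G)-g)).round(1),"grasp now",g.round(1),"st",(g[:2]@ex).round(1),(g[:2]@ey).round(1),"q",s["joint_pos"].round(2),"F",s["force"].round(1),"t",s["clock"], "open",round(s["opening"],1),"z axis",R[:,2].round(3))
    print("tool axes (cols) world\n",R.round(3))
```

```bash
python3 -c "
from h import *
go(W(622,-137.5,190))
X=np.load('scene0.npz')['X']
for u,v in((270,275),(290,255),(222,305),(265,225),(235,340),(290,330),(250,260),(210,260),(240,283)): print(u,v,X[v,u].round())"
```

```text
turn 0.203 shift after turn [ 511.2 -401.2   60. ] grasp now [ 180.2 -519.6  250. ] st 110.8 -538.7 q [-1.32  0.35  1.65  0.    1.14 -0.08] F [-0.2  0.2 -0.2] t 0.65 open 85.2 z axis [ 0.  0. -1.]
tool axes (cols) world
 [[ 0.945  0.328  0.   ]
 [ 0.328 -0.945  0.   ]
 [ 0.    -0.    -1.   ]]
270 275 [667. 203.   1.]
290 255 [688. 115.   7.]
222 305 [616. 385.  46.]
265 225 [839.  70.   9.]
235 340 [513. 431.  45.]
290 330 [479. 309.  15.]
250 260 [748. 200.   2.]
210 260 [797. 288.  22.]
240 283 [688. 281.   7.]
```

>>> send_path([
  {"jaw":55, "rz":0.1},
  {"jaw":55, "rz":0.103},
  {"jaw":55, "xyz":[46.5, -36.5, 0]},
  {"jaw":55, "xyz":[46.5, -36.5, 0]},
  {"jaw":55, "xyz":[46.5, -36.5, 0]},
  {"jaw":55, "xyz":[46.5, -36.5, 0]},
  {"jaw":55, "xyz":[46.5, -36.5, 0]},
  {"jaw":55, "xyz":[46.5, -36.5, 0]},
  {"jaw":55, "xyz":[46.5, -36.5, 0]},
  {"jaw":55, "xyz":[46.5, -36.5, 0]},
  {"jaw":55, "xyz":[46.5, -36.5, 0]},
  {"jaw":55, "xyz":[46.5, -36.5, 0]},
  {"jaw":55, "xyz":[46.5, -36.5, 0]},
  {"jaw":55},
], clamp_n=40)

```text
clock: 2.4
eef_pos: [636.6, -52.0, 404.0]
ee_rot: [0.998, 0.067, 0.0, -0.0]
force: [0.3, -0.5, 0.3]
opening: 55.3
grasp_force: 0.0
```

Run:
```python
from h import *
go(W(622,-137.5,130))
im=env.get_image("wrist");cv2.imwrite("pics/w1.png",im["color"][:,:,::-1])
```

```text
turn 0.003 shift after turn [ -2.3   2.9 119.3] grasp now [636.6 -51.9 249.3] st 624.3 -134.6 q [-0.15  0.51  1.41  0.    1.22  1.28] F [ 0.3 -0.5  0.3] t 2.4 open 55.3 z axis [ 0.  0. -1.]
tool axes (cols) world
 [[ 0.991  0.134  0.   ]
 [ 0.134 -0.991  0.   ]
 [ 0.    -0.    -1.   ]]
```

View pics/w1.png

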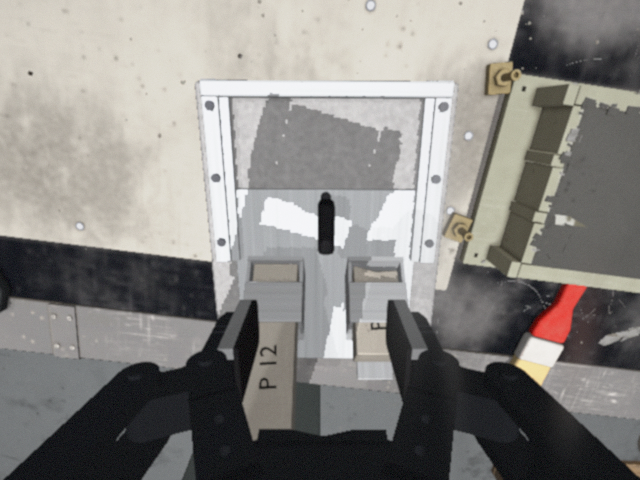

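The wrist view is square to the station: handle at (326,225), stop edge at row 97, rails near columns 218 and 440.

Run:
```python
from h import *
im=env.get_image("wrist");K=im["intrinsics"]
def ray(u,v,z):
    d=im["R"].T@np.linalg.inv(K)@[u,v,1];c=-im["R"].T@im["t"];X=c+d*(z-c[2])/d[2]
    return X.round(1)[:2],(X[:2]@ex).round(1),(X[:2]@ey).round(1)
for n,a in dict(hfar=(326,198,90),hnear=(326,253,90),hL=(319,230,90),hR=(334,230,90),stopL=(231,97,44),stopR=(421,97,44),railLo=(203,112,41),railRo=(452,112,41),railLo2=(216,262,41),railRo2=(441,262,41),trayfarL=(240,189,28),trayfarR=(415,190,28)).items(): print(n,ray(*a))
g=im["color"].astype(int).max(-1)
print("row 230",g[230,310:345]); print("col326",g[185:262,326])
print("col 330 stop",g[75:105,330])
```

```text
hfar (array([656.3, -54.8]), np.float64(643.5), np.float64(-140.0))
hnear (array([610.4, -61.1]), np.float64(597.2), np.float64(-140.3))
hL (array([629.4, -52.7]), np.float64(617.1), np.float64(-134.5))
hR (array([631. , -64.8]), np.float64(617.1), np.float64(-146.7))
stopL (array([721.4,  34.3]), np.float64(719.7), np.float64(-60.2))
stopR (array([ 742.6, -123.9]), np.float64(720.0), np.float64(-219.9))
railLo (array([706.2,  58.2]), np.float64(707.8), np.float64(-34.6))
railRo (array([ 734.6, -153.7]), np.float64(708.2), np.float64(-248.3))
railLo2 (array([568.5,  41.5]), np.float64(569.0), np.float64(-33.1))
railRo2 (array([ 597.8, -177. ]), np.float64(569.5), np.float64(-253.6))
trayfarL (array([640.9,  25.2]), np.float64(638.7), np.float64(-58.8))
trayfarR (array([ 662.1, -140.2]), np.float64(638.1), np.float64(-225.5))
row 230 [247 247 247 246 243 209 114  38  24  27  30  29  22  30  25  34  34  27
  26  26  19  68 156 227 243 243 241 242 241 242 241 240 241 242 243]
col326 [138 132 133 160 175 151  99  58  46  43  45  39  29  16  16  19  20  19
  22  24  24  25  24  30  24  25  24  34  25  27  27  32  28  30  26  35
  30  31  30  29  27  25  29  30  32  34  30  29  29  29  26  24  30  26
  29  25  34  40  44  42  35  40  42  42  41  34  47  88 143 172 180 178
 177 179 176 178 177]
col 330 stop [224 223 221 216 222 238 245 247 247 246 247 247 246 243 243 245 245 243
 230 175 122 143 185 196 202 202 208 208 209 209]
```

>>> send_path([
  {"jaw":55, "xyz":[-2.3, 4.9, 40]},
  {"jaw":55, "xyz":[0, 0, 45]},
  {"jaw":55, "xyz":[0, 0, 45]},
  {"jaw":55, "xyz":[0, 0, 39]},
  {"jaw":55},
  {"jaw":5},
  {"jaw":5},
  {"jaw":5},
  {"jaw":5},
  {"jaw":5},
], clamp_n=40)

```text
clock: 3.75
eef_pos: [633.6, -58.3, 238.1]
ee_rot: [0.998, 0.065, 0.001, -0.001]
force: [-2.7, 15.3, 9.9]
opening: 13.4
grasp_force: 40.6
```

```bash
python3 -c "
from h import *
go(W(622,-140,80))"
```

```text
turn -0.001 shift after turn [ 1.  -0.2  3.4] grasp now [634.  -57.9  83.4] st 621.0 -140.2 q [-0.17  0.7   1.53  0.    0.91  1.27] F [-2.7 15.3  9.9] t 3.75 open 13.4 z axis [ 0.002  0.003 -1.   ]
tool axes (cols) world
 [[ 0.992  0.13   0.002]
 [ 0.13  -0.992  0.003]
 [ 0.002 -0.002 -1.   ]]
```

>>> send_path([
  {"jaw":5, "xyz":[0, -1, -2.5]},
  {"jaw":5},
  {"jaw":5},
])

```text
clock: 4.12
eef_pos: [633.2, -58.1, 238.8]
ee_rot: [0.998, 0.065, 0.0, -0.001]
force: [1.2, 8.9, -4.1]
opening: 13.4
grasp_force: 39.5
```

>>> send_path([
  {"jaw":5, "xyz":[10, -1, 0.6]},
  {"jaw":5, "xyz":[15, 0, 0]},
  {"jaw":5, "xyz":[15, 0, 0]},
  {"jaw":5, "xyz":[15, 0, 0]},
  {"jaw":5, "xyz":[10, 0, 0]},
  {"jaw":5},
])

```text
clock: 4.88
eef_pos: [698.0, -49.4, 238.2]
ee_rot: [0.998, 0.065, 0.001, 0.0]
force: [4.9, 1.5, -5.1]
opening: 13.8
grasp_force: 39.4
```

```bash
python3 -c "
from h import *
go(W(702,-140,80))"
```

```text
turn -0.000 shift after turn [16.  -0.3  3.6] grasp now [698.4 -49.4  83.5] st 685.9 -140.3 q [-0.14  0.8   1.33  0.    1.    1.3 ] F [ 4.9  1.5 -5.1] t 4.875 open 13.8 z axis [ 0.002 -0.    -1.   ]
tool axes (cols) world
 [[ 0.991  0.131  0.002]
 [ 0.131 -0.991 -0.   ]
 [ 0.002  0.    -1.   ]]
```

>>> send_path([
  {"jaw":5, "xyz":[8, 0, 0]},
  {"jaw":5, "xyz":[4, 0, 0]},
])

```text
clock: 5.12
eef_pos: [708.9, -48.1, 238.2]
ee_rot: [0.998, 0.065, -0.001, -0.0]
force: [-9.9, -0.5, 4.1]
opening: 13.5
grasp_force: 40.6
```

>>> send_path([
  {"jaw":5, "xyz":[2, 0, 0]},
  {"jaw":5, "xyz":[2, 0, 0]},
])

```text
clock: 5.38
eef_pos: [712.7, -47.6, 238.2]
ee_rot: [0.998, 0.065, -0.001, -0.0]
force: [-8.4, -0.3, 3.6]
opening: 13.1
grasp_force: 40.5
```

>>> send_path([
  {"jaw":5, "xyz":[2, 0, 0]},
  {"jaw":5},
])

```text
clock: 5.62
eef_pos: [714.8, -47.4, 238.2]
ee_rot: [0.998, 0.065, -0.001, -0.0]
force: [-6.6, -0.0, 2.3]
opening: 13.4
grasp_force: 40.4
```

>>> send_path([
  {"jaw":5, "xyz":[2, 0, 0]},
  {"jaw":5},
])

```text
clock: 5.88
eef_pos: [715.8, -47.3, 238.2]
ee_rot: [0.998, 0.065, -0.003, -0.0]
force: [-18.8, -1.9, 9.4]
opening: 13.5
grasp_force: 41.4
```

>>> send_path([
  {"jaw":5, "xyz":[2, 0, 0]},
  {"jaw":5},
])

```text
clock: 6.12
eef_pos: [717.0, -47.2, 238.3]
ee_rot: [0.998, 0.065, -0.005, -0.0]
force: [-28.8, -1.9, 16.9]
opening: 13.3
grasp_force: 42.4
```

>>> send_path([
  {"jaw":5, "xyz":[-3.5, 0, 0]},
  {"jaw":55},
  {"jaw":55},
  {"jaw":55},
  {"jaw":55, "xyz":[0, 0, -45]},
  {"jaw":55, "xyz":[-30, 0, -50]},
  {"jaw":55, "xyz":[-40, 0, -50]},
  {"jaw":55, "xyz":[-40, 0, -20]},
  {"jaw":55},
])

```text
clock: 7.25
eef_pos: [606.4, -61.6, 403.9]
ee_rot: [0.998, 0.065, 0.002, 0.0]
force: [0.1, -0.2, -0.7]
opening: 54.9
grasp_force: 0.0
```

Run:
```python
from h import *
go(W(622,-140,80))
out={}
for n in("wrist","scene","side"):
    im,X=cloud(n); np.savez(n+"1.npz",X=X,c=im["color"])
    if n=="wrist": cv2.imwrite("pics/w2.png",im["color"][:,:,::-1])
    s=X[...,:2]@ex;t=X[...,:2]@ey;z=X[...,2]
    m=(s>400)&(s<720)&(t>-117)&(t<-72)&(z>60)&(z<195)
    P=np.c_[s[m],t[m],z[m]]
    a=(P[:,2]-P[:,0])/2**.5; n_=(P[:,2]+P[:,0])/2**.5   # along axis, normal
    print(n,m.sum(),"t",np.percentile(P[:,1],[2,98]).round(1))
    for lo in range(-380,-220,10):
        k=(a>=lo)&(a<lo+10)
        if k.sum()>8: print(lo,k.sum(),"normal",np.percentile(n_[k],[50,90,98]).round(1),"t",np.percentile(P[k,1],[3,97]).round(1))
```

```text
turn -0.001 shift after turn [ 27.9  -0.6 169.3] grasp now [606.9 -61.7 249.2] st 593.6 -140.4 q [-0.18  0.46  1.49 -0.    1.19  1.26] F [ 0.1 -0.2 -0.7] t 7.25 open 54.9 z axis [ 0.003 -0.001 -1.   ]
tool axes (cols) world
 [[ 0.992  0.13   0.003]
 [ 0.13  -0.992 -0.001]
 [ 0.003  0.001 -1.   ]]
wrist 12116 t [-115.8  -74.3]
-380 740 normal [519.8 520.6 521. ] t [-116.1  -73.7]
-370 1061 normal [513.  520.1 520.7] t [-115.9  -73.2]
-360 679 normal [512.6 513.3 513.8] t [-115.8  -77.6]
-350 713 normal [512.5 513.4 513.8] t [-115.8  -78. ]
-340 752 normal [512.6 513.4 514. ] t [-115.8  -77.7]
-330 787 normal [512.5 513.4 513.8] t [-115.8  -77.8]
-320 836 normal [512.6 513.4 513.9] t [-115.8  -77.7]
-310 887 normal [512.5 513.4 513.9] t [-115.7  -77.5]
-300 922 normal [512.5 513.3 513.8] t [-115.7  -77.7]
-290 875 normal [512.5 513.4 513.9] t [-115.7  -77.5]
-280 553 normal [512.4 513.3 513.9] t [-115.7  -77.3]
-270 656 normal [510.2 513.1 513.8] t [-115
[... 625 characters left out ...]
494.2 509.7 512.9] t [-112.5  -73.4]
side 750 t [-116.5  -74. ]
-380 47 normal [516.7 524.6 525.8] t [-116.5  -75.7]
-370 58 normal [502.7 518.4 523.8] t [-116.   -77.6]
-360 57 normal [492.4 516.1 517.7] t [-116.5  -79.5]
-350 42 normal [507.5 516.7 518.6] t [-116.4  -80. ]
-340 43 normal [504.8 516.8 517.5] t [-115.9  -82. ]
-330 42 normal [506.4 517.3 517.8] t [-116.   -83.1]
-320 47 normal [501.8 517.9 518.7] t [-115.3  -80.7]
-310 46 normal [503.7 517.  517.9] t [-115.7  -77.1]
-300 44 normal [505.5 516.5 518.6] t [-115.5  -76.1]
-290 42 normal [508.2 517.4 518.5] t [-116.   -76.2]
-280 48 normal [503.9 516.5 517.8] t [-115.6  -82.1]
-270 127 normal [499.  515.  517.3] t [-114.5  -74.3]
```

View pics/w2.png

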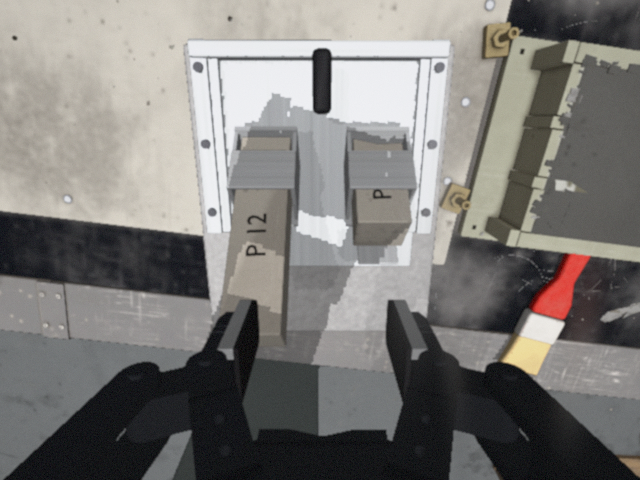

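Run:
```python
from h import *
X=np.load("wrist1.npz")["X"]
s=X[...,:2]@ex;t=X[...,:2]@ey;z=X[...,2]; a=(z-s)/2**.5; n=(z+s)/2**.5
m=(abs(n-513.2)<1.5)&(t<-60)&(t>-130)&(a>-380)&(a<-230)
print("a",np.percentile(a[m],[.2,1,99,99.8]),"t",np.percentile(t[m],[1,50,99]))
k=m&(a>-355)&(a<-340);print(np.percentile(t[k],[1,99])); k=m&(a>-300)&(a<-285);print(np.percentile(t[k],[1,99]))
b=(n>516)&(n<523)&(t<-75)&(t>-115)&(a>-400)&(a<-350);print("bridge near edge",np.percentile(a[b],[95,99.5]))
go(W(582,-96.5,190))
```

```text
a [-369.25537115 -368.28138285 -263.59119422 -261.45121995] t [-115.46190166  -97.7390744   -76.67854372]
[-115.43787242  -76.99383112]
[-115.21875107  -76.78648691]
bridge near edge [-366.50176134 -365.71437036]
turn -0.000 shift after turn [-13.  -43.7  56.3] grasp now [608.2 -61.3 246.3] st 595.0 -140.2 q [-0.18  0.47  1.49  0.    1.19  1.26] F [ 0.2  0.5 -0. ] t 7.4 open 55.0 z axis [-0.  0. -1.]
tool axes (cols) world
 [[ 0.991  0.13  -0.   ]
 [ 0.13  -0.991  0.   ]
 [-0.    -0.    -1.   ]]
```

>>> send_path([
  {"jaw":64, "xyz":[-11, -43.9, 0]},
  {"jaw":64, "xyz":[0, 0, 40]},
  {"jaw":64, "xyz":[0, 0, 45]},
  {"jaw":64},
], clamp_n=60)

```text
clock: 7.9
eef_pos: [590.9, -19.0, 312.8]
ee_rot: [0.998, 0.066, -0.004, -0.001]
force: [0.1, -1.0, 0.4]
opening: 64.0
grasp_force: 0.0
```

```bash
python3 -c "
from h import *
go(W(584,-96.3,127.3))"
```

```text
turn 0.000 shift after turn [ 1.9  0.6 30.8] grasp now [589.8 -18.8 158.1] st 582.3 -95.7 q [-0.11  0.53  1.62  0.    1.    1.33] F [ 0.1 -1.   0.4] t 7.9 open 64.0 z axis [-0.007  0.001 -1.   ]
tool axes (cols) world
 [[ 0.991  0.131 -0.007]
 [ 0.131 -0.991  0.001]
 [-0.007 -0.002 -1.   ]]
```

Run:
```python
from h import *
im=env.get_image("scene"); c=im["color"][150:300,260:460]; cv2.imwrite("pics/s2.png",cv2.resize(c,None,fx=4,fy=4)[:,:,::-1])
```

```text
(no output)
```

View pics/s2.png

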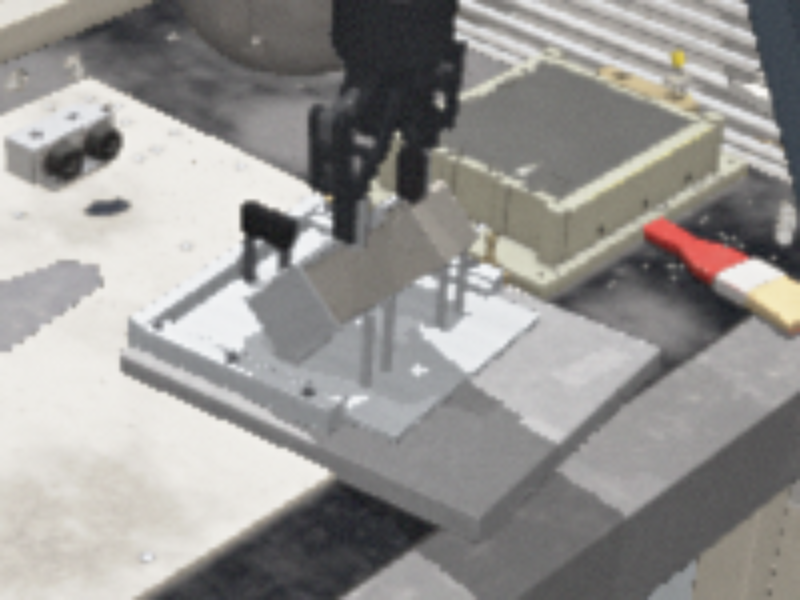

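The fingers straddle the prism above its exposed part, at about (390,190) in the crop, and the tray is home. Next I descend and grip.

>>> send_path([
  {"jaw":64, "xyz":[0.5, 0.5, 15]},
  {"jaw":64, "xyz":[0, 0, 13.5]},
  {"jaw":64},
])

```text
clock: 8.32
eef_pos: [591.5, -19.7, 287.1]
ee_rot: [0.998, 0.065, -0.001, -0.0]
force: [0.5, -0.8, 0.2]
opening: 63.9
grasp_force: 0.0
```

>>> send_path([
  {"jaw":30},
  {"jaw":30},
  {"jaw":30},
  {"jaw":30},
], clamp_n=60)

```text
clock: 8.82
eef_pos: [591.8, -19.5, 288.7]
ee_rot: [0.998, 0.065, 0.001, -0.0]
force: [-2.0, 2.8, 5.4]
opening: 38.8
grasp_force: 60.7
```

```bash
python3 -c "
from h import *
go(W(584,-96.3,127.3))"
```

```text
turn -0.000 shift after turn [-0.4 -0.4  6.7] grasp now [592.  -19.5 134. ] st 584.4 -96.7 q [-0.11  0.56  1.64  0.    0.94  1.33] F [-2.   2.8  5.4] t 8.825 open 38.8 z axis [ 0.001  0.    -1.   ]
tool axes (cols) world
 [[ 0.991  0.13   0.001]
 [ 0.13  -0.991  0.   ]
 [ 0.001 -0.    -1.   ]]
```

>>> send_path([
  {"jaw":56},
  {"jaw":56},
  {"jaw":56, "xyz":[0, 0, 6]},
  {"jaw":56},
  {"jaw":30},
  {"jaw":30},
  {"jaw":30},
  {"jaw":30},
], clamp_n=80)

```text
clock: 9.82
eef_pos: [591.7, -19.6, 282.0]
ee_rot: [0.998, 0.065, 0.0, -0.0]
force: [-0.5, 3.1, 3.1]
opening: 38.6
grasp_force: 80.9
```

```bash
python3 -c "
from h import *
go(W(584,-96.3,127.3))"
```

```text
turn -0.000 shift after turn [-0.1 -0.4  0. ] grasp now [591.7 -19.6 127.3] st 584.1 -96.7 q [-0.11  0.57  1.64  0.    0.93  1.33] F [-0.5  3.1  3.1] t 9.825 open 38.6 z axis [ 0.  0. -1.]
tool axes (cols) world
 [[ 0.991  0.13   0.   ]
 [ 0.13  -0.991  0.   ]
 [ 0.    -0.    -1.   ]]
```

>>> send_path([
  {"jaw":30, "xyz":[-5, 0, -5]},
  {"jaw":30, "xyz":[-6, 0, -6]},
])

```text
clock: 10.07
eef_pos: [580.4, -21.2, 292.9]
ee_rot: [0.998, 0.065, -0.0, 0.0]
force: [1.7, -0.1, -4.8]
opening: 38.7
grasp_force: 80.7
```

>>> send_path([
  {"jaw":30, "xyz":[-8, 0, -8]},
  {"jaw":30, "xyz":[-8, 0, -8]},
])

```text
clock: 10.32
eef_pos: [564.1, -23.3, 309.4]
ee_rot: [0.998, 0.065, -0.0, -0.0]
force: [1.0, -0.2, -5.4]
opening: 38.5
grasp_force: 80.6
```

>>> send_path([
  {"jaw":30, "xyz":[-10, 0, -10]},
  {"jaw":30, "xyz":[-10, 0, -10]},
])

```text
clock: 10.58
eef_pos: [544.2, -25.9, 329.5]
ee_rot: [0.998, 0.065, -0.0, -0.0]
force: [0.4, 0.7, -5.7]
opening: 38.7
grasp_force: 80.7
```

>>> send_path([
  {"jaw":30, "xyz":[-15, 0, -15]},
  {"jaw":30, "xyz":[-15, 0, -20]},
  {"jaw":30, "xyz":[0, 0, -40]},
  {"jaw":30, "xyz":[0, 0, -40]},
  {"jaw":30},
])

```text
clock: 11.2
eef_pos: [515.0, -29.8, 446.6]
ee_rot: [0.998, 0.065, 0.002, 0.001]
force: [0.1, 1.0, -6.8]
opening: 38.6
grasp_force: 82.1
```

Run:
```python
from h import *
go(W(650,40,150))
im,X=cloud("scene"); cv2.imwrite("pics/s3.png",im["color"][:,:,::-1])
g=im["color"]
s=X[...,:2]@ex;t=X[...,:2]@ey;z=X[...,2]
# free area heights to the left of the station
for x in range(480,760,40):
    print(x,[ (lambda q:(len(q),np.nanmax(q).round() if len(q) else 0))(z[(abs(X[...,0]-x)<20)&(abs(X[...,1]-y)<20)&(z>-20)&(z<150)]) for y in range(100,360,40)])
```

```text
turn -0.000 shift after turn [ 141.8 -137.2  142.4] grasp now [515.8 -29.9 291.9] st 507.5 -97.0 q [-0.15  0.25  1.69 -0.    1.2   1.29] F [ 0.1  1.  -6.8] t 11.2 open 38.6 z axis [ 0.005 -0.001 -1.   ]
tool axes (cols) world
 [[ 0.991  0.13   0.005]
 [ 0.13  -0.991 -0.001]
 [ 0.005  0.001 -1.   ]]
480 [(184, np.float64(2.0)), (182, np.float64(4.0)), (199, np.float64(4.0)), (204, np.float64(5.0)), (203, np.float64(4.0)), (273, np.float64(19.0)), (368, np.float64(19.0))]
520 [(165, np.float64(3.0)), (184, np.float64(4.0)), (185, np.float64(3.0)), (200, np.float64(5.0)), (197, np.float64(3.0)), (129, np.float64(19.0)), (227, np.float64(18.0))]
560 [(175, np.float64(10.0)), (189, np.float64(9.0)), (204, np.float64(10.0)), (210, np.float64(10.0)), (230, np.float64(9.0)), (240, np.float64(11.0)), (257, np.float64(11.0))]
600 [(155, np.float64(10.0)), (161, np.float64(11.0)), (165, np.float64(9.0)), (174, np.float64(9.0)), (191, np.float64(11.0)), (195, np.float64(11.0)), (148, np.float64(46.0))]
640 [(145, np.float64(10.0)), (155, np.float64(9.0)), (166, np.float64(10.0)), (167, np.float64(11.0)), (180, np.float64(11.0)), (189, np.float64(11.0)), (118, np.float64(48.0))]
680 [(141, np.float64(11.0)), (139, np.float64(11.0)), (153, np.float64(9.0)), (164, np.float64(9.0)), (172, np.float64(10.0)), (174, np.float64(10.0)), (112, np.float64(50.0))]
720 [(130, np.float64(10.0)), (140, np.float64(10.0)), (144, np.float64(11.0)), (156, np.float64(10.0)), (162, np.float64(10.0)), (139, np.float64(9.0)), (83, np.float64(48.0))]
```

View pics/s3.png

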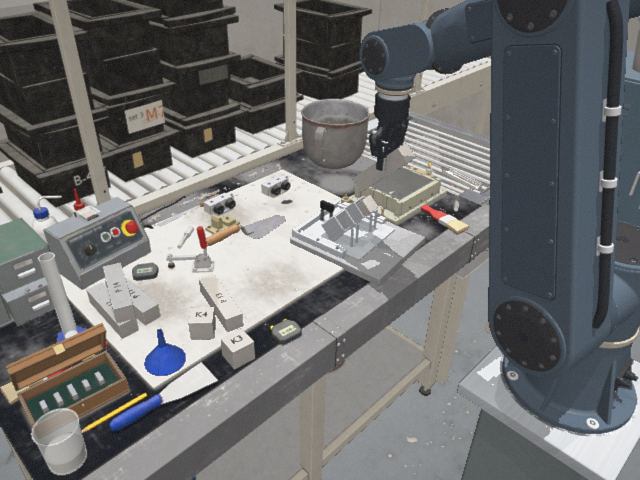

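>>> send_path([
  {"jaw":30, "xyz":[17, -16, 0]},
  {"jaw":30, "xyz":[34, -32, 0]},
  {"jaw":30, "xyz":[34, -32, 0]},
  {"jaw":30, "xyz":[34, -32, 0]},
  {"jaw":30, "xyz":[34, -32, 0]},
  {"jaw":30, "xyz":[34, -31, 0]},
  {"jaw":30, "xyz":[17, -16, 0]},
  {"jaw":30, "xyz":[0, 0, 40]},
  {"jaw":30, "xyz":[0, 0, 60]},
  {"jaw":30, "xyz":[0, 0, 50]},
  {"jaw":30, "xyz":[0, 0, 20]},
  {"jaw":30},
])

```text
clock: 12.75
eef_pos: [692.4, 186.2, 272.3]
ee_rot: [0.998, 0.065, -0.002, 0.0]
force: [0.8, -0.3, -5.5]
opening: 38.8
grasp_force: 81.7
```

Run:
```python
from h import *
go(W(711,94,115))
P=np.load("scene0.npz")["X"];Q=np.load("side0.npz")["X"]
for X in(P,Q):
    m=(abs(X[...,0]-650)<60)&(abs(X[...,1]-170)<40); print("board z",np.nanmedian(X[m][:,2]))
im,X=cloud("side");s=X[...,:2]@ex;t=X[...,:2]@ey;z=X[...,2]
m=(abs(t-94)<24)&(s>600)&(s<800)&(z>15)&(z<230)&(im["color"].max(-1)>90)
a=(z-s)/2**.5;n=(z+s)/2**.5
print(m.sum(),"a",np.percentile(a[m],[1,99]),"n",np.percentile(n[m],[1,50,99]),"z",z[m].min(),z[m].max(),"t",np.percentile(t[m],[1,99]))
cv2.imwrite("pics/d3.png",cv2.resize(im["color"][130:330,230:430],None,fx=3,fy=3)[:,:,::-1])
```

```text
turn -0.000 shift after turn [0.7 0.1 2.6] grasp now [692.  186.1 117.6] st 710.3 94.1 q [0.2  0.79 1.26 0.   1.09 1.64] F [ 0.8 -0.3 -5.5] t 12.75 open 38.8 z axis [-0.003 -0.001 -1.   ]
tool axes (cols) world
 [[ 0.991  0.13  -0.003]
 [ 0.13  -0.991 -0.001]
 [-0.003  0.    -1.   ]]
board z 3.1998710090145117
board z 7.370874368111024
563 a [-519.04846297 -357.069401  ] n [496.93236245 582.16155129 643.15012441] z 15.054626117659662 208.93549532426357 t [ 70.63238065 114.6428877 ]
```

View pics/d3.png

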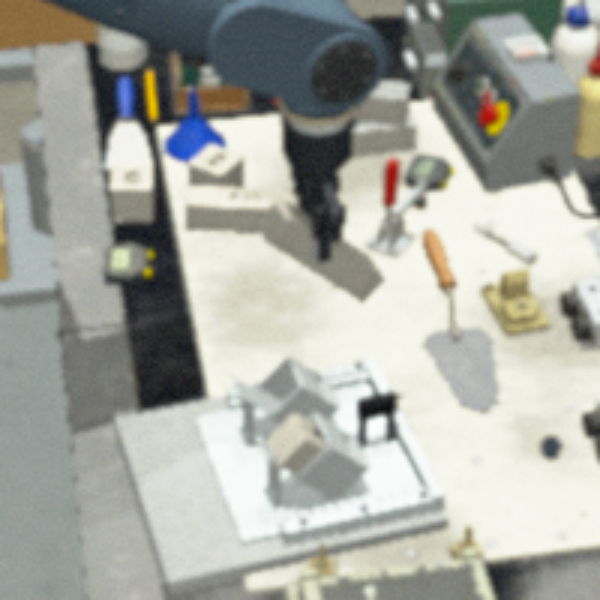

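>>> send_path([
  {"jaw":30, "xyz":[0, 0, 12]},
  {"jaw":30, "xyz":[0, 0, 5]},
])

```text
clock: 13.05
eef_pos: [692.7, 186.2, 257.1]
ee_rot: [0.998, 0.065, 0.0, -0.0]
force: [-1.3, -0.3, -6.1]
opening: 38.7
grasp_force: 82.1
```

>>> send_path([
  {"jaw":30, "xyz":[0, 0, 3]},
  {"jaw":30},
])

```text
clock: 13.3
eef_pos: [692.7, 186.3, 253.9]
ee_rot: [0.998, 0.065, -0.0, -0.0]
force: [0.1, 0.8, -5.5]
opening: 38.3
grasp_force: 82.0
```

>>> send_path([
  {"jaw":30, "xyz":[0, 0, 3]},
  {"jaw":30},
])

```text
clock: 13.55
eef_pos: [692.9, 186.3, 251.7]
ee_rot: [0.998, 0.065, 0.001, -0.0]
force: [-1.9, 0.2, -0.5]
opening: 38.8
grasp_force: 82.8
```

>>> send_path([
  {"jaw":30, "xyz":[0, 0, 1]},
  {"jaw":30, "xyz":[-5, 0, 3.2]},
  {"jaw":30, "xyz":[-5.3, 0, 3.2]},
], clamp_n=30)

```text
clock: 13.92
eef_pos: [683.3, 185.4, 246.1]
ee_rot: [0.998, 0.065, 0.003, -0.001]
force: [-0.2, 2.0, 6.5]
opening: 39.0
grasp_force: 82.6
```

>>> send_path([
  {"jaw":30, "xyz":[-5, 0, 4]},
  {"jaw":30, "xyz":[-4.8, 0, 3.8]},
  {"jaw":30},
])

```text
clock: 14.3
eef_pos: [673.0, 184.1, 237.5]
ee_rot: [0.998, 0.066, 0.002, -0.001]
force: [-5.7, 1.4, 8.6]
opening: 38.7
grasp_force: 81.0
```

```bash
python3 - <<'E'
from h import *
im,X=cloud("scene");s=X[...,:2]@ex;t=X[...,:2]@ey;z=X[...,2]
m=(t>100)&(t<122)&(s>600)&(s<800)&(z>15)&(z<230)&(im["color"].max(-1)>90)
P=np.c_[s[m],z[m]]; print(len(P), cv2.minAreaRect(P.astype(np.float32)))
E
```

```text
697 ((730.049072265625, 95.8179931640625), (147.73281860351562, 165.8436279296875), 47.30073928833008)
```

Add to h.py:
```python
def tilt(t0=94):
    im,X=cloud("scene");s=X[...,:2]@ex;t=X[...,:2]@ey;z=X[...,2]
    sg,_=state();g=sg["eef_pos"]; s0=g[:2]@ex
    m=(abs(t-t0-18)<8)&(abs(s-s0)<130)&(z>12)&(z<g[2]-60)&(im["color"].max(-1)>75)
    m=cv2.morphologyEx(m.astype(np.uint8),cv2.MORPH_OPEN,np.ones((3,3)))
    n,L,st,_=cv2.connectedComponentsWithStats(m);b=1+np.argmax(st[1:,4]);k=L==b
    P=np.c_[s[k],z[k]];c=P-P.mean(0);w,V=np.linalg.eigh(c.T@c);v=V[:,1]
    print("tilt deg",np.degrees(np.arctan(v[1]/v[0])).round(1),"n",len(P),"spans",np.ptp(c@V,axis=0).round(),"centre",P.mean(0).round(1),"grasp s,z",s0.round(1),(g[2]-155).round(1),"t",t[k].mean().round(1), "zmin/max",z[k].min().round(),z[k].max().round())
```

```bash
python3 -c "
from h import *
tilt()"
```

```text
tilt deg -31.7 n 617 spans [ 41. 166.] centre [697.1  70.4] grasp s,z 691.4 82.5 t 114.2 zmin/max 14.0 124.0
```

>>> send_path([
  {"jaw":30, "xyz":[-5, 0, 5]},
  {"jaw":30, "xyz":[-5, 0, 5.4]},
  {"jaw":30, "xyz":[-4.3, 0, 5.8]},
  {"jaw":30, "xyz":[-4.2, 0, 5.8]},
], clamp_n=30)

```text
clock: 14.9
eef_pos: [654.6, 181.6, 215.1]
ee_rot: [0.998, 0.066, 0.001, -0.0]
force: [-3.4, 2.4, 5.2]
opening: 38.8
grasp_force: 77.3
```

>>> send_path([
  {"jaw":30, "xyz":[-3.5, 0, 6.3]},
  {"jaw":30, "xyz":[-3.3, 0, 6.3]},
  {"jaw":30, "xyz":[-1.5, 0, 3]},
  {"jaw":30},
])

```text
clock: 15.4
eef_pos: [646.3, 180.3, 198.2]
ee_rot: [0.998, 0.065, 0.0, -0.0]
force: [-1.3, 3.6, 1.4]
opening: 39.0
grasp_force: 76.1
```

```bash
python3 -c "
from h import *
tilt()"
```

```text
tilt deg -5.1 n 295 spans [47. 57.] centre [630.1  43.2] grasp s,z 664.4 43.2 t 113.3 zmin/max 17.0 63.0
```

>>> send_path([
  {"jaw":30, "xyz":[-1, 0, 3]},
  {"jaw":30, "xyz":[-1, 0, 3]},
  {"jaw":30},
])

```text
clock: 15.82
eef_pos: [644.1, 179.9, 191.7]
ee_rot: [0.998, 0.065, -0.0, 0.0]
force: [-1.6, 1.7, 0.2]
opening: 38.5
grasp_force: 76.0
```

>>> send_path([
  {"jaw":30, "xyz":[0, 0, 2]},
  {"jaw":30},
])

```text
clock: 16.08
eef_pos: [644.0, 179.7, 189.7]
ee_rot: [0.998, 0.065, -0.001, 0.0]
force: [-2.9, 0.4, 1.5]
opening: 38.8
grasp_force: 76.0
```

>>> send_path([
  {"jaw":30, "xyz":[0, 0, 2]},
  {"jaw":30},
])

```text
clock: 16.32
eef_pos: [644.2, 179.7, 188.2]
ee_rot: [0.998, 0.065, -0.0, 0.0]
force: [-3.6, 0.5, 5.0]
opening: 38.3
grasp_force: 76.3
```

```bash
python3 -c "
from h import *
tilt()"
```

```text
tilt deg 3.9 n 253 spans [39. 52.] centre [626.9  31.8] grasp s,z 662.1 33.2 t 112.8 zmin/max 13.0 51.0
```

>>> send_path([
  {"jaw":60},
  {"jaw":60},
  {"jaw":60},
  {"jaw":60, "xyz":[0, 0, -50]},
  {"jaw":60, "xyz":[0, 0, -50]},
  {"jaw":60, "xyz":[0, 0, -20]},
  {"jaw":60},
])

```text
clock: 17.25
eef_pos: [644.3, 179.9, 308.9]
ee_rot: [0.998, 0.065, 0.001, -0.0]
force: [-0.1, -0.5, -0.4]
opening: 60.1
grasp_force: 0.0
```

Run:
```python
from h import *
go(W(681,94,29))
im,X=cloud("wrist"); cv2.imwrite("pics/w4.png",im["color"][:,:,::-1])
z=X[...,2];m=((z>38)&(z<56)).astype(np.uint8); 
s=X[...,:2]@ex;t=X[...,:2]@ey; m[(abs(t-94)>45)|(abs(s-680)>130)]=0
Q=X[m>0]; print(len(Q),cv2.minAreaRect(Q[:,:2].astype(np.float32)),"s",np.percentile(s[m>0],[1,99]),"t",np.percentile(t[m>0],[1,99]),"z",np.percentile(Q[:,2],[5,50,95]))
A=np.c_[s[m>0],t[m>0],np.ones(len(Q))];print("plane slope",np.linalg.lstsq(A,Q[:,2],rcond=None)[0])
```

```text
turn -0.000 shift after turn [ 18.2   0.2 125.3] grasp now [644.6 179.9 154.2] st 662.6 94.2 q [ 0.2   0.66  1.4  -0.    1.08  1.64] F [-0.1 -0.5 -0.4] t 17.25 open 60.1 z axis [ 0.002  0.    -1.   ]
tool axes (cols) world
 [[ 0.991  0.13   0.002]
 [ 0.13  -0.991  0.   ]
 [ 0.002 -0.    -1.   ]]
14466 ((663.8214721679688, 181.20159912109375), (160.4262237548828, 39.80004119873047), 7.653646945953369) s [604.52078408 760.73793795] t [ 73.59242038 112.33553838] z [45.2655227  46.35805511 47.46299749]
plane slope [-5.20412205e-04 -1.79756523e-04  4.67323420e+01]
```

View pics/w4.png

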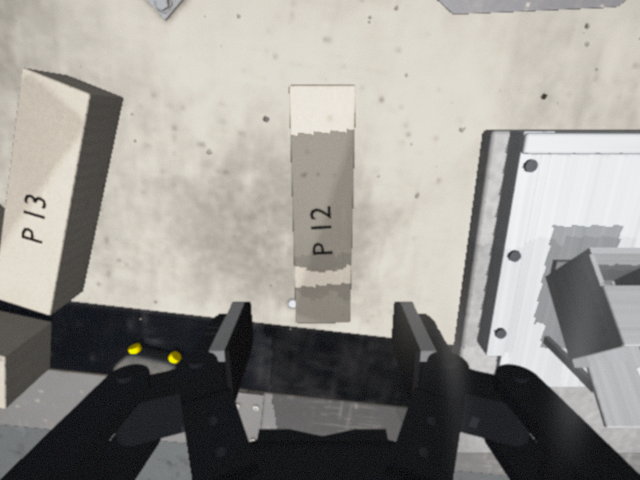

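The prism lies flat on the white board, centred at s≈682, with its top face level. I regrip it at its middle.

>>> send_path([
  {"jaw":60, "xyz":[19, 0.9, 0]},
  {"jaw":60, "xyz":[0, 0, 50]},
  {"jaw":60, "xyz":[0, 0, 45]},
  {"jaw":60, "xyz":[0, 0, 26]},
  {"jaw":60, "xyz":[0, 0, 4]},
  {"jaw":30},
  {"jaw":30},
  {"jaw":30},
  {"jaw":30},
  {"jaw":30},
], clamp_n=80)

```text
clock: 18.55
eef_pos: [663.2, 181.4, 183.5]
ee_rot: [0.998, 0.065, 0.0, -0.0]
force: [-3.5, -0.8, 1.2]
opening: 39.1
grasp_force: 81.7
```

```bash
python3 -c "
from h import *
go(W(681.8,93,28))"
```

```text
turn -0.000 shift after turn [0.6 0.3 0.8] grasp now [663.2 181.4  28.8] st 681.2 93.3 q [ 0.2   0.86  1.38 -0.    0.9   1.64] F [-3.5 -0.8  1.2] t 18.55 open 39.1 z axis [ 0.  0. -1.]
tool axes (cols) world
 [[ 0.991  0.13   0.   ]
 [ 0.13  -0.991  0.   ]
 [ 0.     0.    -1.   ]]
```

>>> send_path([
  {"jaw":30, "xyz":[0, 0, -10]},
  {"jaw":30, "xyz":[0, 0, -30]},
  {"jaw":30, "xyz":[0, 0, -40]},
  {"jaw":30, "xyz":[0, 0, -40]},
  {"jaw":30, "xyz":[0, 0, -40]},
  {"jaw":30, "xyz":[0, 0, -22]},
  {"jaw":30, "xyz":[0, 0, -6]},
  {"jaw":30},
  {"jaw":30},
  {"jaw":30},
  {"jaw":30},
])

```text
clock: 19.92
eef_pos: [663.2, 181.4, 370.6]
ee_rot: [0.998, 0.065, -0.0, 0.0]
force: [-0.5, -0.2, -6.8]
opening: 39.0
grasp_force: 81.8
```

Run:
```python
from h import *
go(W(681.8,93,220))
s_,R=state();print(s_["qd"].round(3))
im,X=cloud("wrist"); s=X[...,:2]@ex;t=X[...,:2]@ey;z=X[...,2]
m=(abs(t-93)<17)&(abs(s-681)<85)&(z>200)&(z<260)
A=np.c_[s[m],t[m],np.ones(m.sum())];print(m.sum(),"top z",np.median(z[m]),"slope",np.linalg.lstsq(A,z[m],rcond=None)[0][:2])
cv2.imwrite("pics/w5.png",im["color"][:,:,::-1])
im,X=cloud("side");s=X[...,:2]@ex;t=X[...,:2]@ey;z=X[...,2]
for n in("scene","side"):
    im,X=cloud(n);s=X[...,:2]@ex;t=X[...,:2]@ey;z=X[...,2]
    m=(im["color"].max(-1)<60)&(z>60)&(z<100)&(s>590)&(s<760)&(abs(t+140)<20);print(n,"handle s",np.percentile(s[m],[2,50,98]))
    k=(abs(t-93)<26)&(abs(s-681)<95)&(z>170)&(z<260)&(im["color"].max(-1)>75)
    P=X[k];ss=s[k];hi=[np.percentile(z[k][(ss>a)&(ss<a+25)],[2,97]).round() for a in(605,630,705,730)];print(hi)
cv2.imwrite("pics/sd5.png",im["color"][:,:,::-1])
```

```text
turn -0.000 shift after turn [ 0.7  0.3 -4.1] grasp now [663.  181.4 215.9] st 681.1 93.3 q [0.2  0.63 1.29 0.   1.22 1.64] F [-0.5 -0.2 -6.8] t 19.925 open 39.0 z axis [-0.001 -0.    -1.   ]
tool axes (cols) world
 [[ 0.991  0.13  -0.001]
 [ 0.13  -0.991 -0.   ]
 [-0.001 -0.    -1.   ]]
[ 0.    -0.004 -0.003 -0.001  0.001  0.001]
33250 top z 233.3380452731614 slope [-0.00181043 -0.00045339]
scene handle s [678.37488497 694.68064061 715.80466894]
[array([195., 234.]), array([195., 235.]), array([194., 231.]), array([196., 234.])]
side handle s [682.1686827  699.13574869 715.44565189]
[array([198., 238.]), array([198., 237.]), array([196., 238.]), array([199., 240.])]
```

View pics/sd5.png

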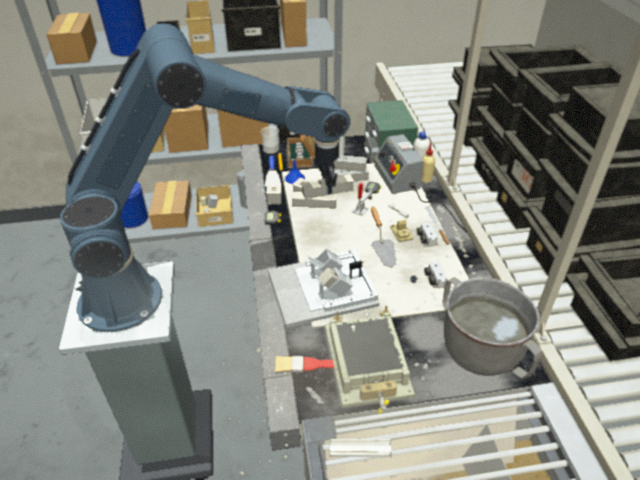

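Run:
```python
from h import *
for n in("scene","side"):
    now=cloud(n)
    k=np.load(n+"1.npz")
    for c,X in((k["c"],k["X"]),(now[0]["color"],now[1])):
        s=X[...,:2]@ex;t=X[...,:2]@ey;z=X[...,2]
        m=(c.max(-1)<60)&(z>60)&(z<100)&(s>590)&(s<760)&(abs(t+140)<20);print(n,m.sum(),np.percentile(s[m],[2,50,98]).round(1),np.median(t[m]).round(1))
    a=k["c"].astype(int)[230:330,255:395] if n=="side" else k["c"].astype(int)[185:295,280:430]
w=np.load("wrist1.npz");X=w["X"];s=X[...,:2]@ex;t=X[...,:2]@ey;z=X[...,2]
for t0 in(-200,-180,-100,-80):
    m=(abs(t-t0)<3)&(s>690)&(s<740);o=np.argsort(s[m]);S=s[m][o];Z=z[m][o]
    print(t0,[(b,np.median(Z[(S>=b)&(S<b+2)]).round()) for b in range(706,736,2) if ((S>=b)&(S<b+2)).any()])
```

```text
scene 96 [679.5 696.1 717.7] -133.6
scene 96 [679.7 695.9 716.3] -134.0
side 57 [682.6 701.2 717.3] -145.3
side 53 [684.6 699.9 715.4] -144.3
-200 [(706, np.float64(29.0)), (708, np.float64(29.0)), (710, np.float64(28.0)), (712, np.float64(28.0)), (714, np.float64(29.0)), (716, np.float64(29.0)), (718, np.float64(29.0)), (720, np.float64(36.0)), (722, np.float64(45.0)), (724, np.float64(45.0)), (726, np.float64(45.0)), (728, np.float64(45.0)), (730, np.float64(45.0)), (732, np.float64(44.0))]
-180 [(706, np.float64(28.0)), (708, np.float64(29.0)), (710, np.float64(29.0)), (712, np.float64(29.0)), (714, np.float64(29.0)), (716, np.float64(28.0)), (718, np.float64(29.0)), (720, np.float64(36.0)), (722, np.float64(45.0)), (724, np.float64(45.0)), (726, np.float64(45.0)), (728, np.float64(45.0)), (730, np.float64(44.0)), (732, np.float64(45.0))]
-100 [(706, np.float64(28.0)), (708, np.float64(28.0)), (710, np.float64(29.0)), (712, np.float64(29.0)), (714, np.float64(29.0)), (716, np.float64(28.0)), (718, np.float64(29.0)), (720, np.float64(35.0)), (722, np.float64(45.0)), (724, np.float64(44.0)), (726, np.float64(45.0)), (728, np.float64(45.0)), (730, np.float64(45.0)), (732, np.float64(44.0)), (734, np.float64(43.0))]
-80 [(706, np.float64(29.0)), (708, np.float64(29.0)), (710, np.float64(29.0)), (712, np.float64(29.0)), (714, np.float64(29.0)), (716, np.float64(29.0)), (718, np.float64(29.0)), (720, np.float64(35.0)), (722, np.float64(44.0)), (724, np.float64(44.0)), (726, np.float64(44.0)), (728, np.float64(45.0)), (730, np.float64(45.0)), (732, np.float64(45.0)), (734, np.float64(43.0))]
```

The tray plate (z=28) runs right up to the stop, and the handle hasn't moved beyond noise since the push. The prism is level, with its underside at about 195 mm.

```bash
python3 -c "
from plant import env
print(env.sign_off())"
```

```text
the job is handed in; nothing more can be done
None
```

The job is handed in, with no verdict shown: the tray is home against the back stop and the short prism was left untouched in its sleeve. The long prism is held still and level with its underside about 195 mm above the worktop, after I rested it flat on the white board beside the station to level and regrip it; about 20 s of the 45 s were used.

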